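# Feel along the glue joints of a curved strip

### The job

Check the glue joints of the curved wooden strip by touch: set your fingertips down lightly on the end block beside the red disc and run them along the top of the strip, over every block in turn, to the end block beside the blue disc. Stop there and finish while still holding your fingertips lightly on that last block alone, to show where trimming is to start. Leave the strip lying in its jig, never lifted or pressed hard, and leave the discs, the can and the bottle where they are.

Things in the scene. Friction and masses are not known exactly. Their poses are not given: they have to be found in the camera images.
- strip: Curved glued-up wooden strip, 281 mm along its arc (radius 350), 22 wide, 24 high: a 6 mm light backing under seven blocks, dark and light wood by turns, tops flush. About 0.4 kg, loose on the jig's bed between brass pegs that end 10 mm below its top, 2 mm play. Origin: over the jig's centre, at the strip's underside, 48 mm above the bench. It runs along its y axis, ends bent towards +x.
- bed (a joint): How far (m) the jig's sprung bed, and the strip lying on it, is pressed straight down: 0 at rest, stop at 0.014. It begins to give at about 1 to 3 N, then about 0.45 N more per mm; 3 to 7 mm down the push is about 3 to 6 N. It springs back.
- block1: Block 1 of 7 (dark wood) of the curved strip, counted from the jig's -y end; 22 wide, 40 along the strip, 18 high. Origin: centre of its underside, z up, y along the strip, x across it. The top face to be felt is 18 mm above the origin (72 mm above the bench while untouched).
- block2: Block 2 of 7 (light wood) of the curved strip, counted from the jig's -y end; 22 wide, 40 along the strip, 18 high. Origin: centre of its underside, z up, y along the strip, x across it. The top face to be felt is 18 mm above the origin (72 mm above the bench while untouched).
- block3: Block 3 of 7 (dark wood) of the curved strip, counted from the jig's -y end; 22 wide, 40 along the strip, 18 high. Origin: centre of its underside, z up, y along the strip, x across it. The top face to be felt is 18 mm above the origin (72 mm above the bench while untouched).
- block4: Block 4 of 7 (light wood) of the curved strip, counted from the jig's -y end; 22 wide, 40 along the strip, 18 high. Origin: centre of its underside, z up, y along the strip, x across it. The top face to be felt is 18 mm above the origin (72 mm above the bench while untouched).
- block5: Block 5 of 7 (dark wood) of the curved strip, counted from the jig's -y end; 22 wide, 40 along the strip, 18 high. Origin: centre of its underside, z up, y along the strip, x across it. The top face to be felt is 18 mm above the origin (72 mm above the bench while untouched).
- block6: Block 6 of 7 (light wood) of the curved strip, counted from the jig's -y end; 22 wide, 40 along the strip, 18 high. Origin: centre of its underside, z up, y along the strip, x across it. The top face to be felt is 18 mm above the origin (72 mm above the bench while untouched).
- block7: Block 7 of 7 (dark wood) of the curved strip, counted from the jig's -y end; 22 wide, 40 along the strip, 18 high. Origin: centre of its underside, z up, y along the strip, x across it. The top face to be felt is 18 mm above the origin (72 mm above the bench while untouched).
- jig: Fixed wooden jig base, 150 (x) by 350 (y) mm, 18 mm high, with a grey sprung bed of the same outline above it (bed top 48 mm above the bench, brass pegs to 62 mm). Origin: centre of its underside on the bench; the strip runs along its y axis.
- red_disc: Red painted wooden disc, 56 mm across, 14 mm high, lying loose on the bench past one end of the jig, about 225 mm from its centre along the jig's y axis: it marks the end where to start. Origin: centre of its underside.
- blue_disc: Blue painted wooden disc of the same size lying loose past the other end of the jig: it marks the end where to finish. Origin: centre of its underside.
- varnish_can: Closed varnish can with an orange label, 86 mm across, 100 mm high, standing loose beyond the jig (about 150 mm from its centre line). Origin: centre of its underside. Bystander.
- glue_bottle: White glue bottle with an orange cap, 52 mm across, 130 mm high, standing loose on the robot's side of the jig (about 150 mm from its centre line). Origin: centre of its underside. Bystander.
Things that resemble listed ones, but are neither listed nor needed, are in the scene too. There is more than one size of the red_disc; the one meant has the size given above.

How it is judged:
On the way, in this order (a step that is already met when the one before it is completed fails the run):
1. the fingertips rest on the first (at the red disc) block alone (((y of red_disc in the frame of jig below 0 m and contact force between the fingers and block1 above 0.3 N and contact force between the fingers and block2 below 0.05 N) or (y of red_disc in the frame of jig above 0 m and contact force between the fingers and block7 above 0.3 N and contact force between the fingers and block6 below 0.05 N))), for 0.04 s.
2. the fingertips rest on the second block and have left the one before (((y of red_disc in the frame of jig below 0 m and contact force between the fingers and block2 above 0.3 N and contact force between the fingers and block1 below 0.05 N) or (y of red_disc in the frame of jig above 0 m and contact force between the fingers and block6 above 0.3 N and contact force between the fingers and block7 below 0.05 N))), for 0.04 s.
3. the fingertips rest on the third block and have left the one before (((y of red_disc in the frame of jig below 0 m and contact force between the fingers and block3 above 0.3 N and contact force between the fingers and block2 below 0.05 N) or (y of red_disc in the frame of jig above 0 m and contact force between the fingers and block5 above 0.3 N and contact force between the fingers and block6 below 0.05 N))), for 0.04 s.
4. the fingertips rest on the fourth (middle) block and have left the one before (((y of red_disc in the frame of jig below 0 m and contact force between the fingers and block4 above 0.3 N and contact force between the fingers and block3 below 0.05 N) or (y of red_disc in the frame of jig above 0 m and contact force between the fingers and block4 above 0.3 N and contact force between the fingers and block5 below 0.05 N))), for 0.04 s.
5. the fingertips rest on the fifth block and have left the one before (((y of red_disc in the frame of jig below 0 m and contact force between the fingers and block5 above 0.3 N and contact force between the fingers and block4 below 0.05 N) or (y of red_disc in the frame of jig above 0 m and contact force between the fingers and block3 above 0.3 N and contact force between the fingers and block4 below 0.05 N))), for 0.04 s.
6. the fingertips rest on the sixth block and have left the one before (((y of red_disc in the frame of jig below 0 m and contact force between the fingers and block6 above 0.3 N and contact force between the fingers and block5 below 0.05 N) or (y of red_disc in the frame of jig above 0 m and contact force between the fingers and block2 above 0.3 N and contact force between the fingers and block3 below 0.05 N))), for 0.04 s.
7. the fingertips rest on the seventh (at the blue disc) block and have left the one before (((y of red_disc in the frame of jig below 0 m and contact force between the fingers and block7 above 0.3 N and contact force between the fingers and block6 below 0.05 N) or (y of red_disc in the frame of jig above 0 m and contact force between the fingers and block1 above 0.3 N and contact force between the fingers and block2 below 0.05 N))), for 0.04 s.
At the end, for the whole second after the job is handed in: The fingertips rest on the block at the blue disc's end with more than 0.3 N (whole strip under 14 N) and on no neighbouring block; the strip lies still in the jig, within 10 mm of its place and not raised or tipped; discs, can and bottle are within 15 mm of where they stood (((y of red_disc in the frame of jig below 0 m and contact force between the fingers and block7 above 0.3 N and contact force between the fingers and block6 below 0.05 N) or (y of red_disc in the frame of jig above 0 m and contact force between the fingers and block1 above 0.3 N and contact force between the fingers and block2 below 0.05 N)) and contact force between the fingers and strip below 14 N and x of strip in the frame of jig between -0.01 and 0.01 m and y of strip in the frame of jig between -0.01 and 0.01 m and height (world z) of strip below 0.054 m and angle between strip's own z axis and vertical below 0.1 rad and linear speed of strip below 0.01 m/s and distance of each of red_disc, blue_disc, varnish_can, glue_bottle from where it was at the start of the episode below 0.015 m); the arm keeps its last pose, push and grip.
It fails at once if the strip is pressed harder than 14 N (contact force between the fingers and strip above 14 N).
It fails at once if the strip is lifted, tipped or pushed out of its place in the jig (height (world z) of strip above 0.054 m or angle between strip's own z axis and vertical above 0.15 rad or not (x of strip in the frame of jig below 0.01 m) or not (x of strip in the frame of jig above -0.01 m) or not (y of strip in the frame of jig below 0.01 m) or not (y of strip in the frame of jig above -0.01 m)).
It fails at once if a disc, the can or the bottle is moved more than 15 mm (distance of any of red_disc, blue_disc, varnish_can, glue_bottle from where it was at the start of the episode above 0.015 m).
It also fails if it takes over 45 s, if anything falls off the work surface, if the arm or the gripper's body presses on something with over 40 N, if the wrist force passes 120 N, or if a joint passes its speed limit or range.

### The arm

A 6-joint arm with a two-finger parallel gripper is mounted at the origin on the work surface. World frame = base frame: x ahead of the robot, y to its left, z up, the work surface at z = 0. Lengths are in m, angles in rad, forces in N, time in s.
With the tool pointing down it reaches from about 0.4 to 0.925 m from the base axis. Payload 12.5 kg.
Tool frame: the origin (TCP) lies between the finger pads; the fingertips stand 8 mm ahead of it and the grasp point (between the pads) lies 11 mm behind it; z points along the fingers, y is the line along which they close (so a half turn about z gives the same grasp; the last joint's range is limited). The gripper opens to 95 mm and grips with 3 to 60 N. Pads are 20 mm wide; open, the fingers measure 119 mm over their backs; the gripper's body (75 mm by 180 mm) begins 59 mm behind the grasp point.
Start: joints at [1.105, 0.491, 1.559, -0, 1.092, -0.106], TCP at [0.22, 0.585, 0.223] pointing down, gripper open.
Joint ranges: [-3.1, 3.1], [-0.84, 2.19], [0.05, 2.79], [-1.13, 4.28], [0.06, 2.93], [-2.69, 2.69]. Speed limits (rad/s): [2.22, 2.22, 2.79, 3.14, 3.14, 3.14].

### API

Orientations are given as a unit quaternion [w, x, y, z].
In Python, from plant import manip gives the robot as it stands. Calls block until the motion is done:
- manip.move_to(position, orientation): joint-space move of the TCP to a pose.
- manip.move_linear(position, rate=0.15, rot=None, f_stop=None): straight line of the TCP; rot=None keeps the orientation; rate is the mean speed in m/s. With f_stop (N) it stops when the force on the tool has changed by that much, and returns True; else False.
- manip.move_joints(angles): joint-space move.
- manip.command_gripper(opening, f_grip=None): finger opening in m; f_grip is the grip in N (None keeps the last); returns when the fingers have stopped.
- manip.sleep(seconds).
- manip.solve_ik(position, orientation): joint angles nearest the present ones, or None.
- manip.observe(): the state.
- manip.camera(name): name is "side" or "top"; returns a dict with "pixels" (400x640x3 uint8, red, green, blue), "z_map" (400x640 float32, m along the optical axis (not along the pixel's ray), 0 where there is no reading), "vertical_fov" (degrees; the focal length in pixels is half the picture's height over the tangent of half this angle, whatever the lens; pixels are square), "cx", "cy" (the principal point, pixels), "k1" (the pictures are not rectified: a ray, as slopes to the right and down, at radius r is drawn at 1 + k1 r^2 times it, then the intrinsics apply), "camera_from_world" (4x4, takes a point from world to camera coordinates). Camera axes: x right, y up, looking along -z (the intrinsics and any distortion apply to the point x, -y, -z); pixel columns grow to the right and rows downward; lengths in m; the calibration is good to about 2 mm. A picture is of the moment at which its call begins.
A pose or a line that the arm cannot do raises manip.MotionError and nothing moves.
- manip.sign_off(): hands the job in; it is judged then, once.
The state is a dict: "clock": time; "joint_pos": joint angles; "qd": joint speeds; "tau": joint torques, N m; "ee_pos": TCP position; "tcp_rot": TCP orientation; "contact_force": force on the tool from outside, world axes, zero at the start; "moment": the same for the moment, N m; "grip_width": finger opening in m; "gripper_force": force on a finger pad.
Only numpy, scipy, OpenCV 4.12 (cv2) and the standard library are available. Lean on these libraries where they do the work, as an engineer would, in place of code of your own. Each camera call takes 0.05 s, during which the arm holds its last target. There are 200 camera calls.

## Working session

There is one attempt and no reset: what is moved stays moved. The work goes in short steps, each a Python script; the robot and the scene stay as the last script left them, time stands still between calls to the robot, and variables do not carry over. Pictures are saved under pics/ and viewed, at most 10 in all, crops included, and the job is handed in when it is done.

```bash
mkdir -p pics; ls; python3 - <<'E'
from plant import manip
import cv2,numpy as np,pickle
d={}
for n in("top","side"):
    c=manip.camera(n);d[n]=c
    cv2.imwrite(f"pics/{n}0.png",c["pixels"][...,::-1])
    print(n,c["vertical_fov"],c["cx"],c["cy"],c["k1"],np.round(c["camera_from_world"],3).tolist())
pickle.dump(d,open("cams.pkl","wb"))
o=manip.observe();print(o)
E
```

```text
pics
top 48.67206918297632 319.38227738747224 202.17545788242037 -0.010231905004143452 [[0.018, -1.0, -0.017, 0.069], [0.997, 0.017, 0.081, -0.557], [-0.081, -0.019, 0.997, -0.947], [0.0, 0.0, 0.0, 1.0]]
side 50.226649626428134 318.6670985912196 202.10144704075367 -0.10827326638187466 [[0.937, -0.351, 0.002, -0.528], [0.186, 0.502, 0.845, -0.197], [-0.297, -0.791, 0.535, -0.907], [0.0, 0.0, 0.0, 1.0]]
{'clock': 0.1, 'joint_pos': array([ 1.10538245e+00,  4.91487823e-01,  1.55937571e+00, -2.89171464e-06,
        1.09172757e+00, -1.05604528e-01]), 'qd': array([-0.00012291,  0.00054532, -0.00075009,  0.00098474, -0.00131285,
        0.00083164]), 'tau': array([ 2.32203842e-03, -6.13614750e+01, -2.58605057e+01,  6.94086612e-02,
        4.69570002e-02, -4.58643478e-05]), 'ee_pos': array([0.21994792, 0.58479714, 0.22213171]), 'tcp_rot': array([-1.39374502e-04,  1.78935107e-01,  9.83860752e-01, -4.79378774e-04]), 'contact_force': array([ 0.71462543,  0.20576715, -0.32716213]), 'moment': array([ 0.018979  ,  0.00181568, -0.01770254]), 'gripper_force': 0.0, 'grip_width': 0.09510721020051932}
```

View pics/top0.png

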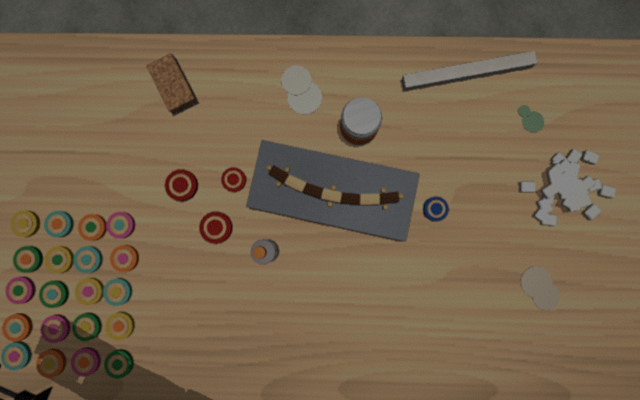

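View pics/side0.png

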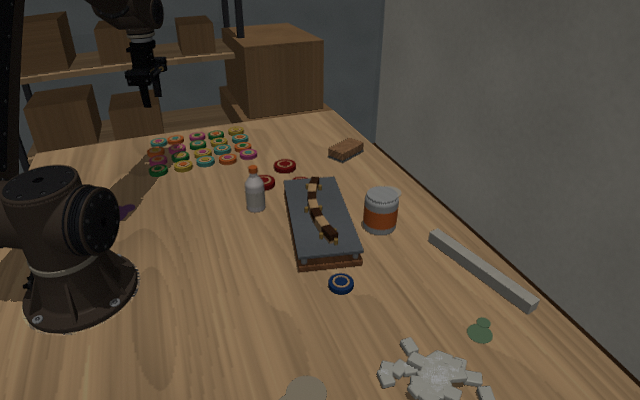

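Top view: the small red disc is at (233,179) and the blue disc at (435,209). The strip runs from about (270,169) to (401,195), with its ends bent up the picture (+x). The two larger red discs at (181,185) and (215,227) are decoys. The side view agrees. Next I measure the strip.

```bash
cat > h.py <<'E'
import cv2,numpy as np
def world(c,uv,z=None):
    f=200/np.tan(np.radians(c["vertical_fov"]/2))
    K=np.array([[f,0,c["cx"]],[0,f,c["cy"]],[0,0,1]])
    uv=np.asarray(uv,float).reshape(-1,2)
    n=cv2.undistortPoints(uv[:,None],K,np.array([c["k1"],0,0,0]))[:,0]
    M=np.linalg.inv(c["camera_from_world"])
    d=np.c_[n[:,0],-n[:,1],-np.ones(len(n))]@M[:3,:3].T
    if z is None: s=c["z_map"][uv[:,1].astype(int),uv[:,0].astype(int)]
    else: s=(z-M[2,3])/d[:,2]
    return M[:3,3]+d*np.asarray(s)[:,None]
E
python3 - <<'E'
import pickle
from h import *
from scipy.optimize import least_squares
d=pickle.load(open("cams.pkl","rb"));c=d["top"]
for n,p,z in(("red",(233,179),.014),("redbig",(215,227),.014),("blue",(435,209),.014)): print(n,world(c,[p],z)[0].round(4))
co=world(c,[(262,141),(419,172),(406,241),(247,209)],.048);print("jig",co.round(3).tolist(),co.mean(0).round(4),[np.linalg.norm(co[i]-co[i-1]).round(3) for i in range(4)])
# blobs of disc sizes
v,u=np.mgrid[0:400,0:640];P=world(c,np.c_[u.ravel(),v.ravel()]).reshape(400,640,3)
px=c["pixels"].astype(int)
roi=(u>255)&(u<412)&(v>150)&(v<225)
print("bed z",np.median(P[170:200,300:330,2]), "hist",np.histogram(P[roi][:,2],np.arange(.03,.09,.004)))
warm=(px[...,0]-px[...,2]>12)
m=roi&warm
m=cv2.morphologyEx(m.astype(np.uint8),cv2.MORPH_OPEN,np.ones((5,5)))>0
print(m.sum(),np.median(P[m][:,2]))
X=world(c,np.c_[u[m],v[m]],.072)[:,:2]
def loc(q):
    x,y,a=q;R=np.array([[np.cos(a),-np.sin(a)],[np.sin(a),np.cos(a)]])
    l=(X-[x,y])@R   # jig frame; arc offset xo
    l=l-[.35,0]; return np.hypot(*l.T)-.35, .35*np.arctan2(l[:,1],-l[:,0])
def res(q):
    r,s=loc(q);return np.r_[r,np.clip(np.abs(s)-.1405,0,None)*5, [s.mean()*50]]
s=least_squares(res,[co.mean(0)[0]-.02,co.mean(0)[1],-.15],loss="soft_l1",f_scale=.01)
r,t=loc(s.x);print(s.x,np.percentile(r,[2,50,98]),t.min(),t.max(),np.percentile(t,[1,99]))
j=co[[0,3]].mean(0)-co[[1,2]].mean(0);print("jig yaw",np.arctan2(-j[0],j[1]))
np.save("fit.npy",s.x)
vis=c["pixels"][...,::-1].copy()
# per-bin brightness along arc
g=px[m].sum(1)
for b in np.arange(-.14,.14,.01):
    k=(t>=b)&(t<b+.01); print(f"{b:.2f}:{g[k].mean():.0f}",end=" ")
E
```

```text
red [0.6051 0.2726 0.014 ]
redbig [0.4974 0.309  0.014 ]
blue [ 0.5456 -0.1765  0.014 ]
jig [[0.685, 0.205, 0.048], [0.622, -0.134, 0.048], [0.474, -0.107, 0.048], [0.536, 0.233, 0.048]] [0.5794 0.0492 0.048 ] [np.float64(0.151), np.float64(0.345), np.float64(0.15), np.float64(0.345)]
bed z 0.04957394345011118 hist (array([   0,    0,    1,  962, 6326,  960,   29,   91,   78,  173, 1105,
        160,    0,    0]), array([0.03 , 0.034, 0.038, 0.042, 0.046, 0.05 , 0.054, 0.058, 0.062,
       0.066, 0.07 , 0.074, 0.078, 0.082, 0.086]))
3049 0.046946088292961874
[0.59016878 0.03796689 0.23985737] [-0.05995966  0.01263653  0.07670348] -0.1673914751686274 0.16070146079690348 [-0.15738821  0.15506648]
jig yaw -0.1815824669935203
-0.14:320 -0.13:319 -0.12:319 -0.11:314 -0.10:232 -0.09:210 -0.08:202 -0.07:269 -0.06:317 -0.05:317 -0.04:284 -0.03:165 -0.02:155 -0.01:141 0.00:272 0.01:297 0.02:306 0.03:253 0.04:92 0.05:90 0.06:107 0.07:254 0.08:296 0.09:305 0.10:295 0.11:230 0.12:210 0.13:221 0.14:235
```

```bash
cat > fit.py <<'E'
from h import *
from scipy.optimize import least_squares
def fit(c,x0):
    v,u=np.mgrid[0:400,0:640];P=world(c,np.c_[u.ravel(),v.ravel()]).reshape(400,640,3)
    m=(P[...,2]>.067)&(P[...,2]<.08)&(u>255)&(u<412)&(v>150)&(v<225)
    X=world(c,np.c_[u[m],v[m]],.072)[:,:2]
    def loc(q):
        x,y,a=q;R=np.array([[np.cos(a),-np.sin(a)],[np.sin(a),np.cos(a)]])
        l=(X-[x,y])@R-[.35,0]; return np.hypot(*l.T)-.35, .35*np.arctan2(l[:,1],-l[:,0])
    def res(q):
        r,s=loc(q);return np.r_[r,np.clip(np.abs(s)-.1405,0,None)*5,[s.mean()*50]]
    q=least_squares(res,x0).x
    return q,*loc(q),c["pixels"][m].sum(1,dtype=int)
def arc(q,s):  # world xy and strip yaw at arc length s from the middle
    x,y,a=q;t=s/.35
    p=np.array([.35-.35*np.cos(t),.35*np.sin(t)])
    R=np.array([[np.cos(a),-np.sin(a)],[np.sin(a),np.cos(a)]])
    return R@p+[x,y], a-t
E
python3 - <<'E'
import pickle
from fit import *
c=pickle.load(open("cams.pkl","rb"))["top"]
q,r,t,g=fit(c,[.56,.05,-.18]);np.save("fit.npy",q)
print(q,len(r),np.percentile(r,[2,50,98]),np.percentile(t,[0,1,99,100]))
for b in np.arange(-.14,.14,.01):
    k=(t>=b)&(t<b+.01); print(f"{b:.2f}:{g[k].mean():.0f}",end=" ")
a=q[2];R=np.array([[np.cos(a),-np.sin(a)],[np.sin(a),np.cos(a)]])
print("\njig centre in strip frame",(np.array([.5794,.0492])-q[:2])@R)
from plant import manip
for s in (.12,-.12):
    p,y=arc(q,s);print(p,y)
    for off in(np.pi/2,-np.pi/2,0):
        w=y+off  # tool x axis at yaw w, z down
        print(off,manip.solve_ik([*p,.1],[0,np.cos(w/2),np.sin(w/2),0]))
E
```

```text
[ 0.56631563  0.05236979 -0.1952003 ] 1429 [-1.07637773e-02  3.99776614e-05  1.06889777e-02] [-0.13997741 -0.1366803   0.13846562  0.1414732 ]
-0.14:104 -0.13:94 -0.12:96 -0.11:99 -0.10:301 -0.09:319 -0.08:318 -0.07:320 -0.06:129 -0.05:92 -0.04:93 -0.03:95 -0.02:303 -0.01:320 0.00:317 0.01:318 0.02:123 0.03:90 0.04:91 0.05:94 0.06:301 0.07:322 0.08:322 0.09:315 0.10:130 0.11:89 0.12:89 0.13:89 0.14:129 
jig centre in strip frame [ 0.01345071 -0.0005717 ]
[0.60912169 0.16384683] -0.5380574434842919
1.5707963267948966 [ 1.58103052e-01  6.35791219e-01  1.66059848e+00 -4.44089210e-16
  8.45202959e-01  6.96160495e-01]
-1.5707963267948966 [ 1.58103052e-01  6.35791219e-01  1.66059848e+00 -4.44089210e-16
  8.45202959e-01 -2.44543216e+00]
0 [ 1.58103052e-01  6.35791219e-01  1.66059848e+00 -4.44089210e-16
  8.45202959e-01  2.26695682e+00]
[ 0.56347724 -0.06700958] 0.14765684222999384
1.5707963267948966 [-2.34762348e-01  5.63472868e-01  1.82336862e+00 -4.44089210e-16
  7.54751166e-01 -3.82419190e-01]
-1.5707963267948966 None
0 [-2.34762348e-01  5.63472868e-01  1.82336862e+00 -4.44089210e-16
  7.54751166e-01  1.18837714e+00]
```

The fit is clean: ±10.8 mm across, ±140 mm along, and the block changes fall at ±20, ±60 and ±100 mm. I start on block 7, at the +y (red) end.

```bash
python3 - <<'E'
from plant import manip
from fit import *
q=np.load("fit.npy")
def pose(s):
    p,y=arc(q,s);w=y+np.pi/2
    return p,np.array([0,np.cos(w/2),np.sin(w/2),0])
manip.command_gripper(0.0,3)
p,r=pose(.122)
manip.move_to([*p,.15],r);manip.move_linear([*p,.095],rate=.1)
manip.sleep(.3);f0=manip.observe()["contact_force"]
hit=manip.move_linear([*p,.070],rate=.015,f_stop=1.5)
o=manip.observe();print(hit,o["ee_pos"],o["contact_force"]-f0,o["clock"],o["grip_width"],p)
np.save("f0.npy",f0)
c=manip.camera("side");cv2.imwrite("pics/touch.png",cv2.resize(c["pixels"][150:280,220:420,::-1],None,fx=4,fy=4))
E
```

```text
True [0.61010489 0.16555336 0.07952925] [ 2.17461653 -0.22083194  2.60971312] 5.7 0.0005587484893809 [0.61015153 0.1655613 ]
```

View pics/touch.png

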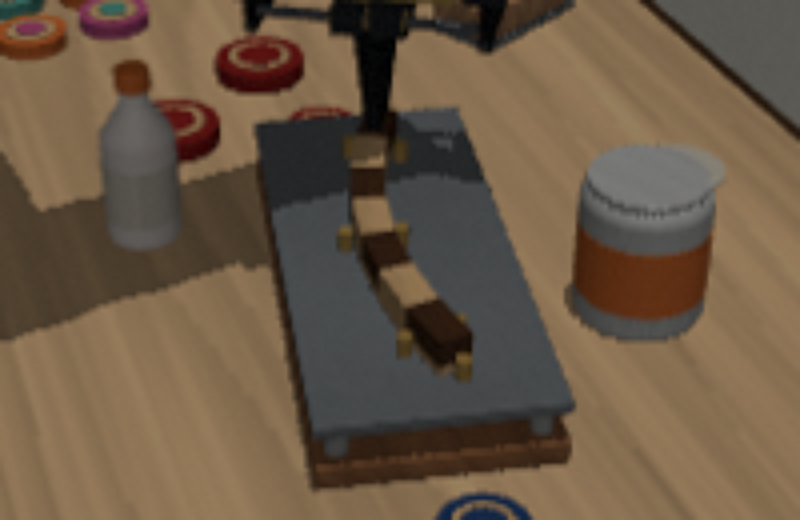

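The closed fingertips (crop pixel about (375,130)) stand on the dark end block at the red disc. Contact came at TCP z = 79.5 mm, against 80 expected. Next I press to about 4.5 mm and slide.

```bash
python3 - <<'E'
from plant import manip
from fit import *
q=np.load("fit.npy");f0=np.load("f0.npy");z=.0755
def pose(s):
    p,y=arc(q,s);w=y+np.pi/2
    return p,np.array([0,np.cos(w/2),np.sin(w/2),0])
def rep(s):
    o=manip.observe();print(round(s,3),round(o["clock"],2),(o["contact_force"]-f0).round(2),(o["ee_pos"]-[*arc(q,s)[0],0]).round(4));return o
p,r=pose(.122);manip.move_linear([*p,z],rate=.01);manip.sleep(.2);rep(.122)
for s in np.linspace(.122,-.122,14)[1:]:
    p,r=pose(s)
    hit=manip.move_linear([*p,z],rate=.03,rot=r,f_stop=7)
    o=rep(s)
    if hit or abs(o["contact_force"][2]-f0[2])>9: print("STOP",hit);break
manip.sleep(.3);rep(s)
c=manip.camera("top");cv2.imwrite("pics/end.png",cv2.resize(c["pixels"][120:260,230:450,::-1],None,fx=3,fy=3))
E
```

```text
0.122 6.5 [1.07 0.27 3.16] [-0.      0.      0.0755]
0.103 7.28 [ 0.81 -2.4   4.27] [-0.0003 -0.0005  0.0754]
0.084 8.05 [ 1.31 -1.54  4.79] [-0.0002 -0.0005  0.0754]
0.066 8.82 [ 1.06 -3.38  4.45] [-0.0002 -0.0005  0.0754]
0.047 9.6 [ 0.25 -2.13  3.85] [-0.0002 -0.0004  0.0754]
0.028 10.38 [ 0.23 -3.34  3.64] [-0.0001 -0.0005  0.0755]
0.009 11.15 [ 0.41 -3.63  3.45] [-0.0001 -0.0005  0.0755]
-0.009 11.44 [-0.17 -3.2   3.2 ] [0.0031 0.0154 0.0755]
STOP True
-0.009 11.74 [-0.33 -2.62  3.61] [0.0032 0.0158 0.0755]
```

View pics/end.png

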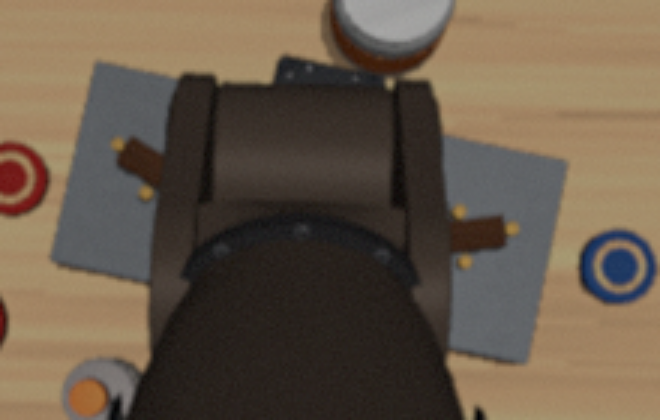

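The stop tripped on a transient: the forces afterwards are only about 3–4 N. The dark ends at crop (140,155) and (480,235) are where they were, so the strip hasn't shifted. I carry on from s = +7 mm.

```bash
python3 - <<'E'
from plant import manip
from fit import *
q=np.load("fit.npy");f0=np.load("f0.npy");z=.0755
def pose(s):
    p,y=arc(q,s);w=y+np.pi/2
    return p,np.array([0,np.cos(w/2),np.sin(w/2),0])
def rep(s):
    o=manip.observe();print(round(s,3),round(o["clock"],2),(o["contact_force"]-f0).round(2),(o["ee_pos"]-[*arc(q,s)[0],0]).round(4));return o
for s in np.linspace(-.005,-.122,8):
    p,r=pose(s)
    for k in range(3):
        hit=manip.move_linear([*p,z],rate=.025,rot=r,f_stop=8)
        o=rep(s)
        if not hit: break
        print("hit")
    if hit or np.linalg.norm(o["contact_force"]-f0)>9: print("STOP");break
manip.sleep(.5);rep(s)
c=manip.camera("top");cv2.imwrite("pics/end2.png",cv2.resize(c["pixels"][120:260,230:450,::-1],None,fx=3,fy=3))
c=manip.camera("side");cv2.imwrite("pics/end3.png",cv2.resize(c["pixels"][150:300,240:420,::-1],None,fx=4,fy=4)[:600])
E
```

```text
-0.005 12.42 [ 0.71 -1.16  3.53] [-0.     -0.0003  0.0755]
-0.022 13.23 [-0.35 -3.43  3.68] [-0.0001 -0.0004  0.0755]
-0.038 14.05 [ 0.77 -2.71  3.18] [-0.     -0.0004  0.0755]
-0.055 14.87 [ 0.05 -1.79  4.  ] [-0.     -0.0004  0.0755]
-0.072 15.68 [ 0.05 -1.7   4.43] [ 0.     -0.0004  0.0755]
-0.089 16.5 [ 0.65 -2.72  3.99] [ 0.     -0.0004  0.0755]
-0.105 17.32 [ 1.18 -1.95  3.31] [ 0.0001 -0.0004  0.0755]
-0.122 18.13 [ 1.23 -2.38  3.6 ] [ 0.0001 -0.0004  0.0755]
-0.122 18.63 [ 1.47 -3.54  4.02] [ 0.0001 -0.0001  0.0755]
```

View pics/end3.png

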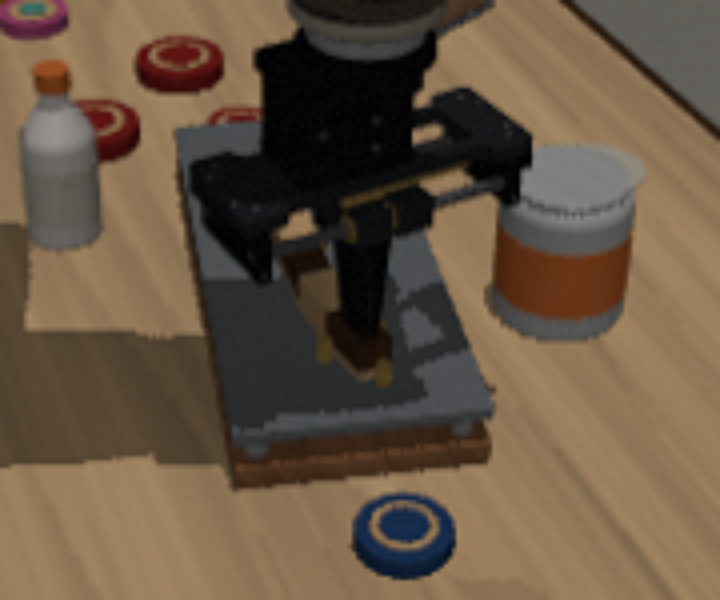

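View pics/end2.png

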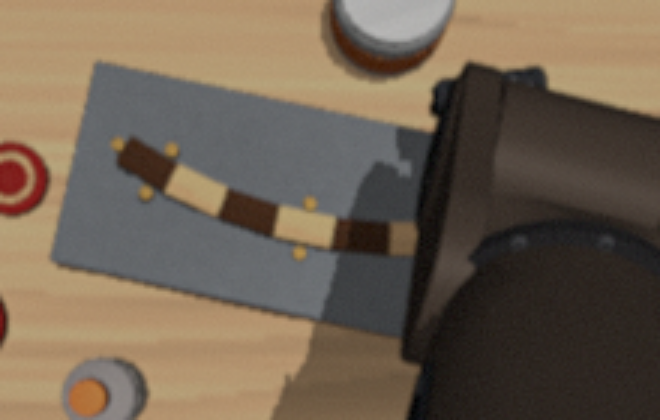

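The fingertips (side crop about (360,325)) stand on the dark end block at the blue disc, with wood showing on both sides. The strip lies between its pegs, and the discs, can and bottle haven't moved. I hand it in.

```bash
python3 -c "
from plant import manip
print(manip.sign_off())"
```

```text
the job is handed in; nothing more can be done
None
```

I ran the closed fingertips over all seven blocks from the red-disc end to the blue-disc end, with one brief pause near the middle when a force transient tripped the stop. I handed in at about 19 s with them resting on the last block at about 4 N of downward push; no verdict was returned.

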